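Feed a tube rack past a sprung gate

TASK

Feed the wooden test-tube rack along its chute into the bay behind the sprung gate: with one fingertip push the gate's yellow rail outward, away from the chute, and hold it open while another finger pushes the rack from behind until the whole rack is past the red gate tooth. Then take the hand away so that the gate swings shut behind the rack. Only push: do not grip, lift or tip the rack, do not let the gate close into the rack as it goes through, and leave the other things standing beside the chute where they are.

Things in the scene. Friction and masses are not known exactly. Their poses are not given: they have to be found in the camera images.
- chute: Straight open chute fixed to the worktop, grey base plate 6 mm thick. Origin on the worktop, on the centre line below the red gate tooth. The rack travels to -y; the gate is on the -x side. Base plate: x -130 to +45, y -290 to +325 mm. Two aluminium walls 4 mm thick, inner faces at x = -34 and +34, tops 30 mm above the worktop. End stop at y = -281 mm.
- rack: Loose wooden test-tube rack with glass tubes, about 0.35 kg, upright in the chute before the gate. Origin at the centre of its underside, 6 mm above the worktop; y is its length, along the chute's y. 62 x 220 mm; end boards 62 wide, 85 high, 10 thick form its front (y = -110) and rear (y = +110 mm) faces: push the rear one. Tubes reach 158 mm up.
- gate (a joint): Gate hinge, rad. 0 = shut, tooth blocks the rack; grows as the rail is pushed toward the chute's -x; stop at 0.85. The rack passes freely at 0.52 or more. A spring shuts it: about 2 N at the rail to start, 6 N at 0.65. Hinge line parallel to the chute's y at x = -84 mm, 12 mm up: the gate tilts sideways, and the rack cannot push it open.
- gate_rail (a point): Point on the axis of the yellow rail, a bar 10 mm thick along the chute. In the chute's frame: shut x -80, y +120, 67 mm above the worktop; at 0.65 rad x -114, 58 mm up. It runs from y +295 (leg) to -60 (leg and crossbar over the wall). Between shut rail and near wall a gap of 37 mm takes a finger; a tip 35 to 50 mm up bears on the rail and slides along it from y +280 to -45.
- gate_tooth (a point): Inner end of the red gate tooth, 8 mm thick along the chute, 16 mm high. Shut: x -14, y 0, 53 mm above the worktop in the chute's frame, 20 mm into the rack's way. A yellow arm joins it to the crossbar at y -60, above the near wall. As the gate opens it swings outward over that wall; its top corner reaches up to 98 mm above the worktop.
- dropper: Bystander: amber dropper bottle with red rubber teat, 38 mm across, 109 mm tall, on the worktop beyond the chute. Origin at the centre of its underside.
- crucible: Bystander: white lidded crucible, 45 mm across, 43 mm tall, beyond the chute. Origin at the centre of its underside.
- weigh_bottle: Bystander: small glass weighing bottle, 37 mm across, 51 mm tall, beyond the chute. Origin at the centre of its underside.

How it is judged:
By the outcome, as a careful person would: the job done as asked, in the order asked, and still so for the second after the job is handed in, with the robot touching nothing.
It also fails if it takes over 48 s, if anything falls off the work surface, if the arm or the gripper's body presses on something with over 40 N, if the wrist force passes 120 N, or if a joint passes its speed limit or range.

ROBOT

A 6-joint arm with a two-finger parallel gripper is mounted at the origin on a cart in front of the work surface, level with it; the furniture and walls round the work are solid. World frame = base frame: x ahead of the robot, y to its left, z up, the work surface at z = 0. Lengths are in m, angles in degrees, forces in N, time in s.
With the tool pointing down it reaches from about 0.3 to 0.75 m from the base axis. Payload 8.5 kg.
Tool frame: the origin (TCP) lies midway between the tips of the shut fingers; the grasp point (between the pads) lies 19 mm behind it (env.hold_point_z is the distance from the TCP to the grasp point, in m); z points along the fingers, y is the line along which they close (so a half turn about z gives the same grasp; the last joint's range is limited). The gripper opens to 85 mm and grips with 20 to 120 N. Pads are 22 mm wide; open, the fingers measure 114 mm over their backs; the gripper's body (76 mm by 85 mm) begins 54 mm behind the grasp point. The pads swing forward as they close: fully open they stand 13 mm farther back than shut.
Start: joints at [62.664, 21.807, 74.336, -0, 83.858, -12.336], TCP at [0.142, 0.531, 0.231] pointing down, gripper open.
Joint ranges: [-178.18, 178.18], [-50.72, 133.34], [12.68, 142.11], [-81.47, 261.47], [9.98, 163.14], [-165.26, 165.26]. Speed limits (degrees/s): [136.94, 136.94, 180, 180, 180, 180].

INTERFACE

Orientations are given as a 3x3 rotation matrix whose columns are the frame's x, y, z axes.
In Python, from rig import observe, get_image, camera_info, env gives the robot as it stands.
- The arm moves only by the tool drive_tool, never from a script. Its arguments are lists of equal length, an entry for each row: "offset": the shift along the tool's x, y, z in units of 40 mm (1.0 is 40 mm), a list of three; "turn": the turn, a rotation vector about the tool's x, y, z in units of 6 degrees (1.0 is 6 degrees), a list of three; "hand": the opening, from 0 (shut) to 1 (fully open). A call has exactly 10 rows; each row shifts and turns the commanded pose from where the row before left it, along the tool's axes as they then stand; what a row does not reach is not made up. A row lasts 1/8 s, in which the tool goes at most 62.5 mm and 10.7 degrees, less where a joint would pass 70% of its speed; a pose out of reach is approached as far as the arm can. A call is refused whole if a number of a shift passes 1 or a number of a turn 1, either way. A call with a gripper value outside its range is refused whole. The fingers move at their own pace and stop on an object; "newtons" is the grip in N (left out, the last holds). Time passes only in rows, so rows that do not move let the fingers close, or fill a call up. It gives the time, the measured TCP pose, the force, the opening and the grip force at its end, in the units of the state.
- observe(): the state, without advancing time (a new reading comes with each control period).
- get_image(name): name is "side" or "top" or "wrist"; returns the picture (480x640x3 uint8, blue, green, red); there is no depth.
- camera_info(name): a dict with "fx", "fy", "cx", "cy" (pixels), "world_to_cam" (4x4, takes a point from world to camera coordinates). Camera axes: x right, y down, z forward; pixel columns grow to the right and rows downward; lengths in m; the calibration is good to about 2 mm. A picture is of the moment at which its call begins: read the wrist's pose just before it. camera_info takes no time and is no camera call; for the wrist camera it gives the pose at the moment of the call.
- env.close_job(): hands the job in; it is judged then, once.
The state is a dict: "time_s": time; "q": joint angles; "qvel": joint speeds; "joint_efforts": joint torques, N m; "position": TCP position; "tool_rot": TCP orientation; "ft_force": force on the tool from outside, world axes, zero at the start; "wrist_torque": the same for the moment, N m; "grip_width": finger opening in m; "gripper_force": force on a finger pad.
Only numpy, scipy, OpenCV 4.12 (cv2) and the standard library are available. Lean on these libraries where they do the work, as an engineer would, in place of code of your own. Each camera call takes 0.05 s, during which the arm holds its last target. There are 200 camera calls.

## Working session

There is one attempt and no reset: what is moved stays moved. The work goes in short steps, Python scripts to look and compute and a tool call to move; the robot and the scene stay as the last step left them, time stands still between calls to the robot, and variables do not carry over. Pictures are saved under pics/ and viewed, at most 10 in all, crops included, and the job is handed in when it is done.

Besides the shell and the picture viewer there is one more tool, called after "Call:" as a command line: name --argument value ..., lists and objects as JSON in quotes. drive_tool: Moves the arm, as the interface text tells. Its arguments: {"type":"object","properties":{"offset":{"type":"array"},"turn":{"type":"array"},"hand":{"type":"array"},"newtons":{"type":"number"}},"required":["offset","turn","hand"]}

```bash
mkdir -p pics; ls
python3 - <<'E'
from rig import *
import cv2,numpy as np
s=observe();print(s['time_s'],s['position'],np.round(s['tool_rot'],3).tolist(),s['grip_width'])
for n in("top","side"):
    cv2.imwrite(f"pics/{n}0.png",get_image(n)); c=camera_info(n);print(n,c['fx'],c['fy'],c['cx'],c['cy'],np.round(c['world_to_cam'],3).tolist())
E
```

```text
pics
0.0 [0.14224496 0.53098302 0.23069948] [[-0.966, 0.259, -0.001], [0.259, 0.966, -0.001], [0.0, -0.001, -1.0]] 0.08572880613240803
top 512.6339471083166 512.6339471083166 316.96104369754903 236.08664835214233 [[0.068, -0.998, -0.002, -0.157], [-0.977, -0.066, -0.201, 0.569], [0.2, 0.016, -0.98, 0.802], [0.0, 0.0, 0.0, 1.0]]
side 500.55636699049705 500.55636699049705 314.89901962697394 238.01064730839065 [[0.863, -0.505, 0.002, -0.583], [-0.247, -0.425, -0.871, 0.144], [0.441, 0.751, -0.491, 0.731], [0.0, 0.0, 0.0, 1.0]]
```

View pics/top0.png

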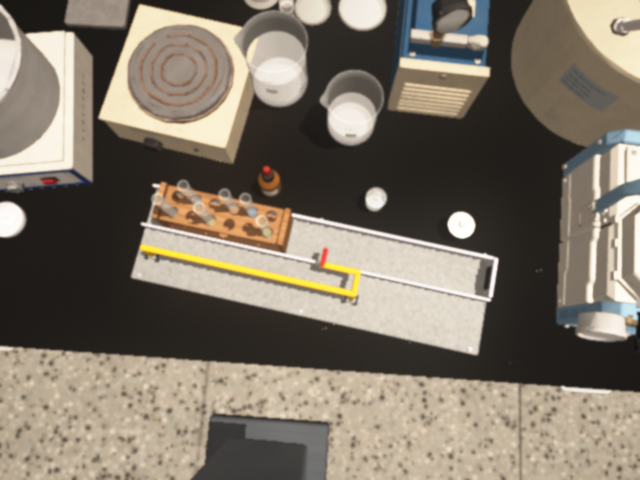

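View pics/side0.png

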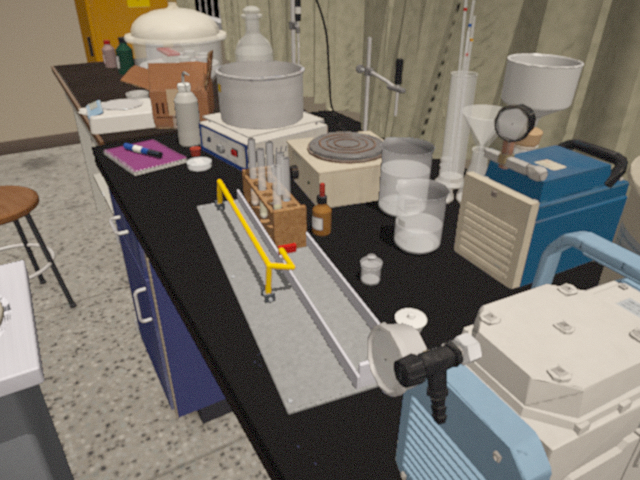

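The top view shows the plate corners at about (131,278) and (478,353), the rail running (143,249)–(355,292), the red tooth at (323,257), and the rack spanning columns 152–290. The dropper is at (268,180), the weighing bottle at (375,198) and the crucible at (461,224). The side view agrees. I'll fit the chute pose next and zoom in on the rack.

```bash
cat > h.py <<'E'
import numpy as np,cv2,json,os
from rig import observe,get_image,camera_info,env
def ray(n,uv,z,ci=None):
    c=ci or camera_info(n);T=np.array(c['world_to_cam']);R=T[:3,:3];o=-R.T@T[:3,3]
    d=R.T@np.array([(uv[0]-c['cx'])/c['fx'],(uv[1]-c['cy'])/c['fy'],1]);return o+d*(z-o[2])/d[2]
def proj(n,P,ci=None):
    c=ci or camera_info(n);T=np.array(c['world_to_cam']);p=T[:3,:3]@np.asarray(P)+T[:3,3]
    return np.array([c['fx']*p[0]/p[2]+c['cx'],c['fy']*p[1]/p[2]+c['cy']])
def c2w(ch,P):
    x,y,a=ch;c,s=np.cos(a),np.sin(a);P=np.asarray(P,float);return np.array([x+c*P[0]-s*P[1],y+s*P[0]+c*P[1],P[2]])
def w2c(ch,P):
    x,y,a=ch;c,s=np.cos(a),np.sin(a);d=np.asarray(P)[:2]-[x,y];return np.array([c*d[0]+s*d[1],-s*d[0]+c*d[1],P[2]])
E
cat > fit.py <<'E'
from h import *
from scipy.optimize import least_squares
obs=[]
for n in("top","side"):
    im=cv2.imread(f"pics/{n}0.png");hsv=cv2.cvtColor(im,cv2.COLOR_BGR2HSV)
    y=cv2.inRange(hsv,(22,150,120),(32,255,255))
    k,l,st,ce=cv2.connectedComponentsWithStats(y)
    print(n,[(st[i].tolist()) for i in range(1,k) if st[i,4]>60])
    r=cv2.inRange(hsv,(0,180,120),(6,255,255))|cv2.inRange(hsv,(174,180,120),(180,255,255))
    k,l,st,ce=cv2.connectedComponentsWithStats(r)
    print(' red',[(st[i].tolist(),ce[i].round(1).tolist()) for i in range(1,k) if st[i,4]>15])
top=[((132,278),(-.130,.325,.006)),((478,353),(-.130,-.290,.006)),((497,258),(.036,-.286,.030)),((355,291),(-.080,-.060,.067)),((326,250),(-.014,0,.061))]
side=[((290,413),(-.130,-.290,.006)),((199,206),(-.130,.325,.006)),((296,248),(-.014,0,.055))]
def f(c):
    return np.concatenate([(proj(n,c2w(c,P))-uv) for n,L in(("top",top),("side",side)) for uv,P in L])
s=least_squares(f,[.5,.0,.1],loss='soft_l1',f_scale=2.);print(s.x,np.degrees(s.x[2]));print(f(s.x).reshape(-1,2).round(1).tolist())
np.save('ch.npy',s.x)
for nm,uv,z in(("dropper",(267,172),.1),("weigh",(375,193),.05),("cruc",(461,224),.04),("rackfrontR",(288,248),.006),("rackFrontTop",(291,210),.091)):
    print(nm,w2c(s.x,ray("top",uv,z)).round(3))
im=cv2.imread("pics/top0.png");a=cv2.resize(im[165:300,120:370],None,fx=3.2,fy=3.2,interpolation=cv2.INTER_CUBIC)
for y in np.arange(.2,.3,.02):
    for x in(-.031,.031):
        u=(proj("top",c2w(s.x,(x,y,.091)))-[120,165])*3.2;cv2.circle(a,tuple(int(v) for v in u),2,(255,255,0),-1)
for P in top: 
    u=(proj("top",c2w(s.x,P[1]))-[120,165])*3.2;cv2.circle(a,tuple(int(v) for v in u),3,(255,0,255),1)
cv2.imwrite("pics/crop1.png",a)
E
python3 fit.py
```

```text
top [[140, 245, 220, 52, 1348]]
 red [([263, 166, 7, 7, 44], [266.2, 169.0]), ([43, 179, 11, 4, 37], [48.2, 180.6]), ([321, 249, 5, 17, 34], [323.3, 257.3])]
side [[126, 0, 25, 8, 170], [217, 179, 78, 114, 888]]
 red [([321, 184, 3, 9, 23], [322.2, 187.7]), ([278, 243, 19, 9, 99], [289.1, 246.7])]
[ 0.57470046 -0.13768228 -0.14765069] -8.459761314900916
[[-0.9, -1.1], [1.2, 1.1], [-1.1, -1.0], [-0.3, 1.9], [1.0, -3.4], [-0.3, 0.8], [-2.4, 0.3], [0.8, -1.2]]
dropper [0.079 0.121 0.1  ]
weigh [ 0.097 -0.061  0.05 ]
cruc [ 0.078 -0.216  0.04 ]
rackfrontR [-0.021  0.068  0.006]
rackFrontTop [0.027 0.069 0.091]
```

View pics/crop1.png

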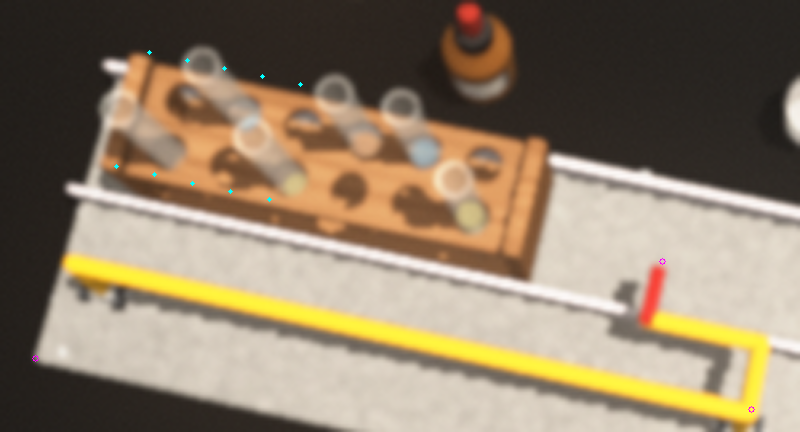

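The crop shows the rack's rear top edge at about (130,55)–(103,175) in crop pixels, so the rear face is at chute y≈+288 and the front at ≈+68. The plan is to tilt the hand back 30° and yaw it 25° so the rail finger leads, which keeps it on the usable part of the rail. I'll reduce the yaw along the way.

```bash
cat > plan.py <<'E'
from h import *
import sys
from scipy.spatial.transform import Rotation as Ro
ch=np.load('ch.npy')
def target(cx,cy,h,psi,tilt=30):   # tip-centre in chute frame (mm), open hand
    p,t=np.radians(psi),np.radians(tilt)
    y=np.array([np.cos(p),np.sin(p),0]);f=np.array([np.sin(p),-np.cos(p),0]);up=np.array([0,0,1.])
    x=-f*np.cos(t)-up*np.sin(t);z=-up*np.cos(t)+f*np.sin(t)
    Rz=Ro.from_euler('z',ch[2]).as_matrix();R=Rz@np.c_[x,y,z]
    return c2w(ch,np.array([cx,cy,h])/1e3)+.013*R[:,2],R
def now(s):
    R=np.array(s['tool_rot']);T=s['position']-.013*R[:,2];c=w2c(ch,T)*1e3
    Rc=Ro.from_euler('z',-ch[2]).as_matrix()@R
    psi=np.degrees(np.arctan2(Rc[1,1],Rc[0,1]));tilt=np.degrees(np.arccos(-Rc[2,2]))
    return c.round(1),round(psi,1),round(tilt,1)
def rows(p,R,P,Q,n):   # equal rows: world-straight, constant rotvec
    rv=Ro.from_matrix(R.T@Q).as_rotvec();out=[]
    for i in range(n):
        Ri=R@Ro.from_rotvec(rv*i/n).as_matrix()
        out.append((Ri.T@(P-p)/n/.04).round(2).tolist())
    return out,(np.degrees(rv)/6/n).round(2).tolist()
if __name__=="__main__":
    s=observe();print('t',round(s['time_s'],2),'C',*now(s),'F',np.round(s['ft_force'],1),'w',round(s['grip_width'],3))
    p,R=np.array(s['position']),np.array(s['tool_rot'])
    for a in sys.argv[1:]:
        v=[float(k) for k in a.split(',')];P,Q=target(*v[:4]);o,t=rows(p,R,P,Q,int(v[4]))
        print(a,'->',P.round(3));print(' off',o);print(' turn',t);p,R=P,Q
E
python3 plan.py -- 2>/dev/null | head -1; python3 plan.py -13,290,200,25,10 -13,287,90,25,5 -13,287,43,25,5
python3 - <<'E'
from h import *
ch=np.load('ch.npy')
for uv in((93,185),(93,40)): print(w2c(ch,ray("top",uv,.08)).round(3))
E
```

```text
t 0.1 C [-526.1  597.8  243.8] 83.5 0.1 F [-0.4 -0.8 -0.2] w 0.085
t 0.1 C [-526.1  597.8  243.8] 83.5 0.1 F [-0.4 -0.8 -0.2] w 0.085
-13,290,200,25,10 -> [0.606 0.145 0.189]
 off [[-1.37, -0.63, 0.11], [-1.42, -0.49, 0.19], [-1.45, -0.34, 0.27], [-1.46, -0.19, 0.34], [-1.45, -0.03, 0.42], [-1.43, 0.12, 0.48], [-1.38, 0.28, 0.54], [-1.32, 0.43, 0.6], [-1.24, 0.57, 0.65], [-1.15, 0.71, 0.69]]
 turn [0.25, -0.46, 0.95]
-13,287,90,25,5 -> [0.606 0.142 0.079]
 off [[0.26, -0.01, 0.48], [0.26, -0.01, 0.48], [0.26, -0.01, 0.48], [0.26, -0.01, 0.48], [0.26, -0.01, 0.48]]
 turn [0.0, 0.0, 0.0]
-13,287,43,25,5 -> [0.606 0.142 0.032]
 off [[0.12, 0.0, 0.2], [0.12, 0.0, 0.2], [0.12, 0.0, 0.2], [0.12, 0.0, 0.2], [0.12, 0.0, 0.2]]
 turn [0.0, 0.0, 0.0]
[0.001 0.403 0.08 ]
[0.258 0.483 0.08 ]
```

```bash
python3 plan.py -20,300,210,25,20
```

```text
t 0.1 C [-526.1  597.8  243.8] 83.5 0.1 F [-0.4 -0.8 -0.2] w 0.085
-20,300,210,25,20 -> [0.601 0.156 0.199]
 off [[-0.68, -0.3, 0.04], [-0.69, -0.27, 0.06], [-0.7, -0.23, 0.08], [-0.71, -0.2, 0.1], [-0.71, -0.16, 0.12], [-0.72, -0.12, 0.14], [-0.72, -0.09, 0.16], [-0.72, -0.05, 0.17], [-0.72, -0.01, 0.19], [-0.71, 0.03, 0.21], [-0.7, 0.07, 0.23], [-0.69, 0.1, 0.24], [-0.68, 0.14, 0.26], [-0.67, 0.18, 0.27], [-0.65, 0.22, 0.28], [-0.63, 0.25, 0.29], [-0.61, 0.29, 0.31], [-0.59, 0.32, 0.32], [-0.57, 0.35, 0.33], [-0.54, 0.39, 0.33]]
 turn [0.13, -0.23, 0.48]
```

Call:
drive_tool --offset '[[-0.68,-0.3,0.04],[-0.69,-0.27,0.06],[-0.7,-0.23,0.08],[-0.71,-0.2,0.1],[-0.71,-0.16,0.12],[-0.72,-0.12,0.14],[-0.72,-0.09,0.16],[-0.72,-0.05,0.17],[-0.72,-0.01,0.19],[-0.71,0.03,0.21]]' --turn '[[0.13,-0.23,0.48],[0.13,-0.23,0.48],[0.13,-0.23,0.48],[0.13,-0.23,0.48],[0.13,-0.23,0.48],[0.13,-0.23,0.48],[0.13,-0.23,0.48],[0.13,-0.23,0.48],[0.13,-0.23,0.48],[0.13,-0.23,0.48]]' --hand '[1,1,1,1,1,1,1,1,1,1]'

```text
time_s: 1.35
position: [0.3723, 0.3426, 0.2154]
tool_rot: [[-0.7, 0.701, 0.139], [0.664, 0.71, -0.233], [-0.262, -0.071, -0.963]]
ft_force: [0.4, -0.2, -0.1]
grip_width: 0.0854
gripper_force: 0.0
```

```bash
python3 plan.py -20,300,210,25,10 -13,290,100,25,8
```

```text
t 1.35 C [-273.1  448.   227.9] 53.8 15.7 F [ 0.4 -0.2 -0.1] w 0.085
-20,300,210,25,10 -> [0.601 0.156 0.199]
 off [[-0.7, 0.07, 0.23], [-0.69, 0.11, 0.24], [-0.68, 0.15, 0.26], [-0.66, 0.18, 0.27], [-0.65, 0.22, 0.28], [-0.63, 0.25, 0.3], [-0.61, 0.29, 0.31], [-0.59, 0.32, 0.32], [-0.56, 0.35, 0.33], [-0.54, 0.38, 0.33]]
 turn [0.12, -0.22, 0.47]
-13,290,100,25,8 -> [0.606 0.145 0.089]
 off [[0.14, 0.01, 0.32], [0.14, 0.01, 0.32], [0.14, 0.01, 0.32], [0.14, 0.01, 0.32], [0.14, 0.01, 0.32], [0.14, 0.01, 0.32], [0.14, 0.01, 0.32], [0.14, 0.01, 0.32]]
 turn [0.0, 0.0, 0.0]
```

Call:
drive_tool --offset '[[-0.7,0.07,0.23],[-0.69,0.11,0.24],[-0.68,0.15,0.26],[-0.66,0.18,0.27],[-0.65,0.22,0.28],[-0.63,0.25,0.3],[-0.61,0.29,0.31],[-0.59,0.32,0.32],[-0.56,0.35,0.33],[-0.54,0.38,0.33]]' --turn '[[0.12,-0.22,0.47],[0.12,-0.22,0.47],[0.12,-0.22,0.47],[0.12,-0.22,0.47],[0.12,-0.22,0.47],[0.12,-0.22,0.47],[0.12,-0.22,0.47],[0.12,-0.22,0.47],[0.12,-0.22,0.47],[0.12,-0.22,0.47]]' --hand '[1,1,1,1,1,1,1,1,1,1]'

```text
time_s: 2.6
position: [0.6021, 0.1552, 0.1983]
tool_rot: [[-0.246, 0.959, 0.144], [0.833, 0.285, -0.474], [-0.496, 0.003, -0.868]]
ft_force: [0.7, 0.2, -0.1]
grip_width: 0.0858
gripper_force: 0.0
```

```bash
python3 plan.py -13,292,100,25,10
```

```text
t 2.6 C [-18.8 299.6 209.5] 25.0 29.7 F [ 0.7  0.2 -0.1] w 0.086
-13,292,100,25,10 -> [0.607 0.147 0.089]
 off [[0.12, 0.0, 0.25], [0.12, 0.0, 0.25], [0.12, 0.0, 0.25], [0.12, 0.0, 0.25], [0.12, 0.0, 0.25], [0.12, 0.0, 0.25], [0.12, 0.0, 0.25], [0.12, 0.0, 0.25], [0.12, 0.0, 0.25], [0.12, 0.0, 0.25]]
 turn [0.0, -0.0, -0.0]
```

Call:
drive_tool --offset '[[0.12,0.0,0.25],[0.12,0.0,0.25],[0.12,0.0,0.25],[0.12,0.0,0.25],[0.12,0.0,0.25],[0.12,0.0,0.25],[0.12,0.0,0.25],[0.12,0.0,0.25],[0.12,0.0,0.25],[0.12,0.0,0.25]]' --turn '[[0,0,0],[0,0,0],[0,0,0],[0,0,0],[0,0,0],[0,0,0],[0,0,0],[0,0,0],[0,0,0],[0,0,0]]' --hand '[1,1,1,1,1,1,1,1,1,1]'

```text
time_s: 3.85
position: [0.6034, 0.149, 0.0871]
tool_rot: [[-0.249, 0.958, 0.145], [0.833, 0.288, -0.473], [-0.495, 0.003, -0.869]]
ft_force: [0.4, -0.2, -0.5]
grip_width: 0.0857
gripper_force: 0.0
```

```bash
python3 plan.py -13,290,43,25,10
python3 - <<'E'
from h import *
a=cv2.resize(get_image("side")[120:345,150:390],None,fx=2.6,fy=2.6,interpolation=cv2.INTER_CUBIC)[:580]
b=cv2.resize(get_image("wrist"),(400,300))
t=get_image("top")[150:300,90:300];t=cv2.resize(t,(400,286),interpolation=cv2.INTER_CUBIC)
c=np.zeros((600,800,3),np.uint8);c[:300,400:]=b;c[300:586,400:]=t;a=cv2.resize(a,(400,375));c[:375,:400]=a
cv2.imwrite("pics/m1.png",c)
E
```

```text
t 3.85 C [-16.6 293.6  98.4] 25.2 29.7 F [ 0.4 -0.2 -0.5] w 0.086
-13,290,43,25,10 -> [0.606 0.145 0.032]
 off [[0.06, 0.0, 0.13], [0.06, 0.0, 0.13], [0.06, 0.0, 0.13], [0.06, 0.0, 0.13], [0.06, 0.0, 0.13], [0.06, 0.0, 0.13], [0.06, 0.0, 0.13], [0.06, 0.0, 0.13], [0.06, 0.0, 0.13], [0.06, 0.0, 0.13]]
 turn [0.0, -0.01, 0.0]
```

View pics/m1.png

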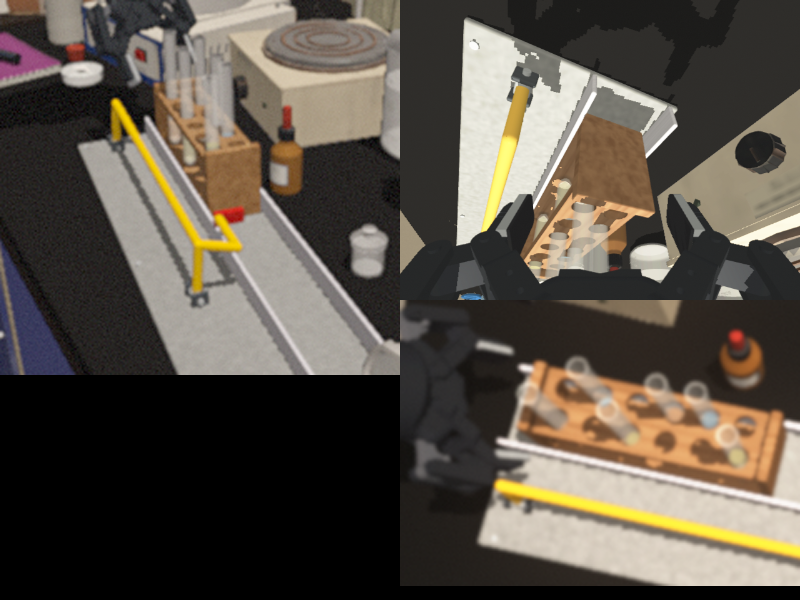

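The side view shows the gate shut and the hand behind the rack. The wrist view has finger A over the gap at (515,225) and finger B at (690,225), right of the rear board's top corner at (655,213). I'll check the projected features against this wrist view.

Run:
```python
from h import *
ch=np.load('ch.npy');ci=camera_info("wrist");im=get_image("wrist")
for uv in((408,341),): print(w2c(ch,ray("wrist",uv,.091,ci)).round(4))
a=im.copy()
for P,c in [((x,.288,.091),(255,255,0)) for x in(-.031,0,.031)]+[((-.08,y,.067),(255,0,255)) for y in(.29,.26,.22,.2)]+[((-.038,.325,.03),(0,255,0)),((.034,.325,.03),(0,255,0)),((-.13,.325,.006),(0,0,255)),((.045,.325,.006),(0,0,255))]:
    u=proj("wrist",c2w(ch,P),ci);cv2.circle(a,tuple(int(round(v)) for v in u),3,c,-1)
cv2.imwrite("pics/w1.png",a)
```

```text
[0.0305 0.2872 0.091 ]
```

View pics/w1.png

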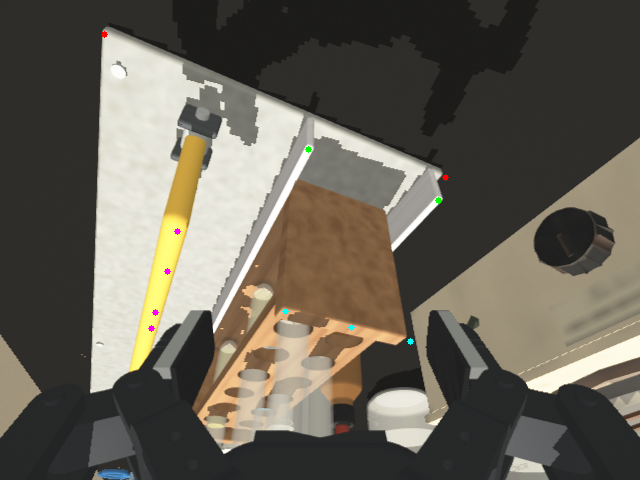

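The projected rail, plate, walls and rack edge all land within about 2 mm of the picture: rear top edge at (285,312)–(405,342), rail at (178,231). I'm descending.

Call:
drive_tool --offset '[[0.06,0.02,0.13],[0.06,0.02,0.13],[0.06,0.02,0.13],[0.06,0.02,0.13],[0.06,0.02,0.13],[0.06,0.02,0.13],[0.06,0.01,0.13],[0.06,0.0,0.13],[0.06,0.0,0.13],[0.06,0.0,0.13]]' --turn '[[0,0,0],[0,0,0],[0,0,0],[0,0,0],[0,0,0],[0,0,0],[0,0,0],[0,0,0],[0,0,0],[0,0,0]]' --hand '[1,1,1,1,1,1,1,1,1,1]'

```text
time_s: 5.3
position: [0.6099, 0.1459, 0.0305]
tool_rot: [[-0.249, 0.958, 0.145], [0.833, 0.288, -0.473], [-0.495, 0.003, -0.869]]
ft_force: [0.4, -0.9, 0.9]
grip_width: 0.0853
gripper_force: 0.0
```

```bash
python3 plan.py -54.5,290,43,25,10
```

```text
t 5.3 C [ -9.7 291.5  41.8] 25.2 29.7 F [ 0.4 -0.9  0.9] w 0.085
-54.5,290,43,25,10 -> [0.565 0.151 0.032]
 off [[0.04, -0.1, -0.02], [0.04, -0.1, -0.02], [0.04, -0.1, -0.02], [0.04, -0.1, -0.02], [0.04, -0.1, -0.02], [0.04, -0.1, -0.02], [0.04, -0.1, -0.02], [0.04, -0.1, -0.02], [0.04, -0.1, -0.02], [0.04, -0.1, -0.02]]
 turn [0.0, -0.01, 0.0]
```

Call:
drive_tool --offset '[[0.04,-0.1,-0.02],[0.04,-0.1,-0.02],[0.04,-0.1,-0.02],[0.04,-0.1,-0.02],[0.04,-0.1,-0.02],[0.04,-0.1,-0.02],[0.04,-0.1,-0.02],[0.04,-0.1,-0.02],[0.04,-0.1,-0.02],[0.04,-0.1,-0.02]]' --turn '[[0,0,0],[0,0,0],[0,0,0],[0,0,0],[0,0,0],[0,0,0],[0,0,0],[0,0,0],[0,0,0],[0,0,0]]' --hand '[1,1,1,1,1,1,1,1,1,1]'

```text
time_s: 6.55
position: [0.5671, 0.1516, 0.0298]
tool_rot: [[-0.248, 0.957, 0.147], [0.833, 0.289, -0.473], [-0.495, 0.005, -0.869]]
ft_force: [8.9, -1.4, -4.5]
grip_width: 0.0855
gripper_force: 3.9
```

```bash
python3 plan.py -54.5,200,44,20,10
python3 - <<'E'
from h import *
ch=np.load('ch.npy');ci=camera_info("wrist");b=get_image("wrist")
s=get_image("side");hsv=cv2.cvtColor(s,cv2.COLOR_BGR2HSV)
r=cv2.inRange(hsv,(0,180,120),(6,255,255))|cv2.inRange(hsv,(174,180,120),(180,255,255))
k,l,st,ce=cv2.connectedComponentsWithStats(r);print([(st[i].tolist(),ce[i].round(1).tolist()) for i in range(1,k) if st[i,4]>15])
for th in(0,.4,.52,.6,.65,.7,.8,.85):
    c,sn=np.cos(th),np.sin(th);P=(-.084+.070*c-.041*sn,0,.012+.041*c+.070*sn);print(th,proj("side",c2w(ch,P)).round(1),end=' ')
a=cv2.resize(s[120:345,150:390],(400,375),interpolation=cv2.INTER_CUBIC)
c=np.zeros((375,800,3),np.uint8);c[:,:400]=a;c[:300,400:]=cv2.resize(b,(400,300));cv2.imwrite("pics/m2.png",c)
E
```

```text
t 6.55 C [-52.9 290.9  41.1] 25.2 29.7 F [ 8.9 -1.4 -4.5] w 0.085
-54.5,200,44,20,10 -> [0.552 0.062 0.033]
 off [[-0.18, -0.1, 0.09], [-0.18, -0.1, 0.09], [-0.18, -0.1, 0.1], [-0.18, -0.1, 0.1], [-0.18, -0.09, 0.1], [-0.18, -0.09, 0.1], [-0.19, -0.09, 0.1], [-0.19, -0.09, 0.1], [-0.19, -0.09, 0.1], [-0.19, -0.09, 0.1]]
 turn [0.05, -0.01, 0.07]
[([321, 184, 3, 12, 29], [322.1, 189.1]), ([259, 231, 16, 15, 114], [267.2, 237.6])]
0 [296.9 247.9] 0.4 [284.5 237.8] 0.52 [279.7 235.9] 0.6 [276.3 235. ] 0.65 [274.1 234.5] 0.7 [271.9 234.1] 0.8 [267.3 233.7] 0.85 [264.9 233.7]
```

View pics/m2.png

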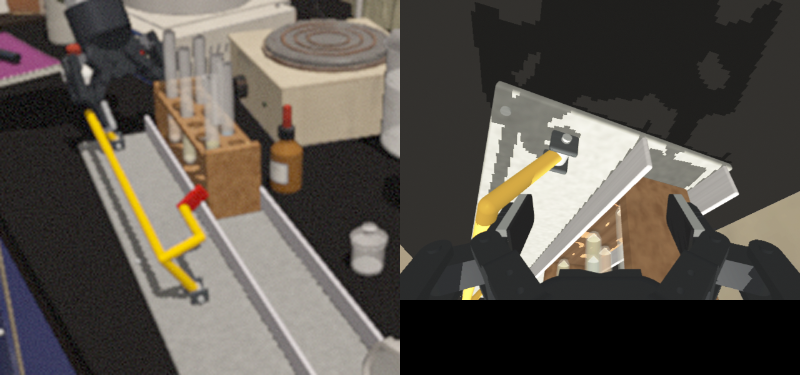

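The gate is open: the tooth end in the side view is now at about column 274, which matches roughly 0.64 rad. The wrist view shows B behind the middle of the rear board and A bearing on the rail. I'm pushing now.

```bash
python3 plan.py -53.5,210,43,20,10
```

```text
t 6.65 C [-53.1 290.8  41.1] 25.2 29.7 F [ 8.  -1.1 -2.1] w 0.085
-53.5,210,43,20,10 -> [0.554 0.072 0.032]
 off [[-0.16, -0.09, 0.09], [-0.16, -0.09, 0.09], [-0.16, -0.09, 0.09], [-0.16, -0.08, 0.09], [-0.16, -0.08, 0.09], [-0.16, -0.08, 0.09], [-0.16, -0.08, 0.09], [-0.17, -0.08, 0.09], [-0.17, -0.08, 0.09], [-0.17, -0.07, 0.09]]
 turn [0.05, -0.01, 0.07]
```

Call:
drive_tool --offset '[[-0.16,-0.09,0.09],[-0.16,-0.09,0.09],[-0.16,-0.09,0.09],[-0.16,-0.08,0.09],[-0.16,-0.08,0.09],[-0.16,-0.08,0.09],[-0.16,-0.08,0.09],[-0.17,-0.08,0.09],[-0.17,-0.08,0.09],[-0.17,-0.07,0.09]]' --turn '[[0.05,-0.01,0.07],[0.05,-0.01,0.07],[0.05,-0.01,0.07],[0.05,-0.01,0.07],[0.05,-0.01,0.07],[0.05,-0.01,0.07],[0.05,-0.01,0.07],[0.05,-0.01,0.07],[0.05,-0.01,0.07],[0.05,-0.01,0.07]]' --hand '[1,1,1,1,1,1,1,1,1,1]'

```text
time_s: 7.9
position: [0.5539, 0.0719, 0.0314]
tool_rot: [[-0.176, 0.979, 0.099], [0.846, 0.202, -0.493], [-0.503, -0.003, -0.864]]
ft_force: [6.4, 4.4, -0.3]
grip_width: 0.0855
gripper_force: 3.6
```

```bash
cat > chk.py <<'E'
from h import *
import sys
ch=np.load('ch.npy');s=get_image("side");hsv=cv2.cvtColor(s,cv2.COLOR_BGR2HSV)
r=cv2.inRange(hsv,(0,180,120),(6,255,255))|cv2.inRange(hsv,(174,180,120),(180,255,255));r[:,310:]=0
ys,xs=np.nonzero(r);print('tooth right col',xs.max() if len(xs) else None,'n',len(xs))
a=cv2.resize(s[120:345,150:390],(400,375),interpolation=cv2.INTER_CUBIC)
c=np.zeros((375,800,3),np.uint8);c[:,:400]=a;c[:300,400:]=cv2.resize(get_image("top")[150:330,100:340],(400,300));cv2.imwrite(f"pics/{sys.argv[1]}.png",c)
E
python3 chk.py m3; python3 plan.py -53,130,42,15,10
```

```text
tooth right col 274 n 125
t 8.0 C [-53.6 209.6  42.8] 20.1 30.3 F [ 5.2 -1.1 -0.6] w 0.086
-53,130,42,15,10 -> [ 0.542 -0.008  0.031]
 off [[-0.16, -0.07, 0.1], [-0.16, -0.07, 0.1], [-0.16, -0.06, 0.1], [-0.16, -0.06, 0.1], [-0.16, -0.06, 0.1], [-0.16, -0.06, 0.1], [-0.16, -0.06, 0.1], [-0.16, -0.06, 0.1], [-0.16, -0.05, 0.1], [-0.17, -0.05, 0.1]]
 turn [0.04, 0.0, 0.07]
```

View pics/m3.png

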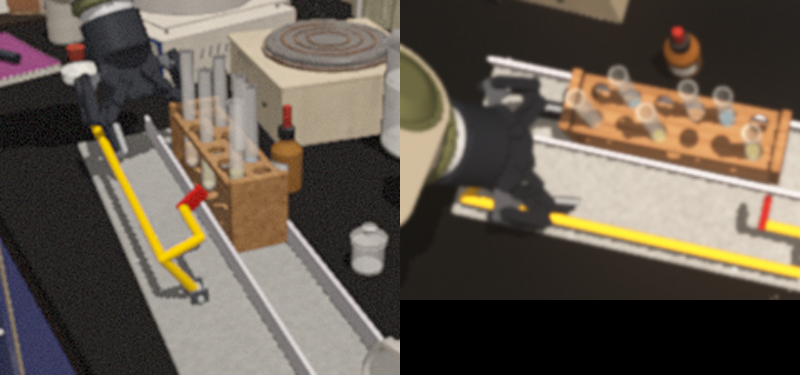

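The rack front at (785,150) has just reached the tooth's line at (765,215). The gate is still open, with the tooth clear of the near wall, so I continue.

Call:
drive_tool --offset '[[-0.16,-0.07,0.1],[-0.16,-0.07,0.1],[-0.16,-0.06,0.1],[-0.16,-0.06,0.1],[-0.16,-0.06,0.1],[-0.16,-0.06,0.1],[-0.16,-0.06,0.1],[-0.16,-0.06,0.1],[-0.16,-0.05,0.1],[-0.17,-0.05,0.1]]' --turn '[[0.04,0,0.07],[0.04,0,0.07],[0.04,0,0.07],[0.04,0,0.07],[0.04,0,0.07],[0.04,0,0.07],[0.04,0,0.07],[0.04,0,0.07],[0.04,0,0.07],[0.04,0,0.07]]' --hand '[1,1,1,1,1,1,1,1,1,1]'

```text
time_s: 9.25
position: [0.5433, -0.0065, 0.03]
tool_rot: [[-0.103, 0.993, 0.06], [0.858, 0.119, -0.5], [-0.504, -0.0, -0.864]]
ft_force: [6.3, 6.9, 4.9]
grip_width: 0.0856
gripper_force: 4.9
```

```bash
python3 chk.py m4; python3 plan.py -53,50,42,10,10
```

```text
tooth right col 274 n 143
t 9.35 C [-52.2 130.6  41.2] 15.2 30.3 F [6.8 0.7 2.3] w 0.085
-53,50,42,10,10 -> [ 0.53  -0.087  0.031]
 off [[-0.17, -0.06, 0.1], [-0.17, -0.05, 0.1], [-0.17, -0.05, 0.1], [-0.17, -0.05, 0.1], [-0.17, -0.05, 0.1], [-0.17, -0.05, 0.1], [-0.17, -0.05, 0.1], [-0.17, -0.04, 0.1], [-0.17, -0.04, 0.1], [-0.17, -0.04, 0.1]]
 turn [0.04, 0.0, 0.08]
```

Call:
drive_tool --offset '[[-0.17,-0.06,0.1],[-0.17,-0.05,0.1],[-0.17,-0.05,0.1],[-0.17,-0.05,0.1],[-0.17,-0.05,0.1],[-0.17,-0.05,0.1],[-0.17,-0.05,0.1],[-0.17,-0.04,0.1],[-0.17,-0.04,0.1],[-0.17,-0.04,0.1]]' --turn '[[0.04,0,0.08],[0.04,0,0.08],[0.04,0,0.08],[0.04,0,0.08],[0.04,0,0.08],[0.04,0,0.08],[0.04,0,0.08],[0.04,0,0.08],[0.04,0,0.08],[0.04,0,0.08]]' --hand '[1,1,1,1,1,1,1,1,1,1]'

```text
time_s: 10.6
position: [0.53, -0.0868, 0.0296]
tool_rot: [[-0.019, 1.0, 0.017], [0.864, 0.025, -0.503], [-0.504, 0.005, -0.864]]
ft_force: [6.3, 7.1, 3.2]
grip_width: 0.0853
gripper_force: 4.8
```

```bash
python3 chk.py m5; python3 plan.py -52.5,-7,42,5,10
```

```text
tooth right col 274 n 135
t 10.7 C [-52.9  49.4  40.9] 9.9 30.3 F [ 6.9 -0.4  1.3] w 0.086
-52.5,-7,42,5,10 -> [ 0.521 -0.143  0.031]
 off [[-0.12, -0.02, 0.07], [-0.12, -0.02, 0.07], [-0.12, -0.02, 0.07], [-0.12, -0.02, 0.07], [-0.12, -0.02, 0.07], [-0.12, -0.02, 0.07], [-0.12, -0.02, 0.07], [-0.12, -0.02, 0.07], [-0.12, -0.02, 0.07], [-0.12, -0.01, 0.07]]
 turn [0.04, 0.0, 0.07]
```

View pics/m5.png

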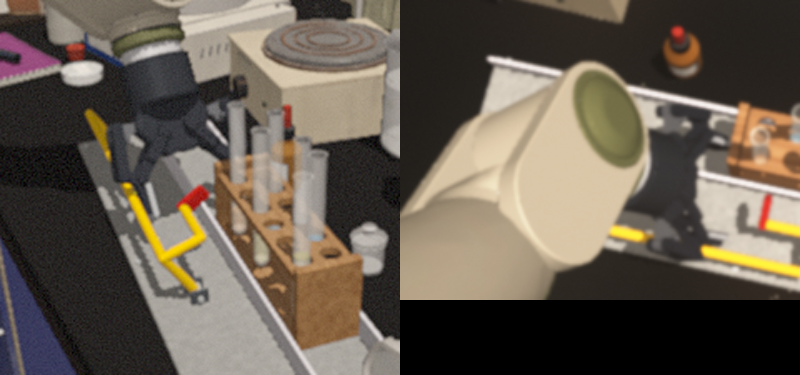

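The rack is most of the way through, its rear about 47 mm before the tooth. The gate is held at about 0.64 rad and the tooth clears the hand, so the final push follows.

Call:
drive_tool --offset '[[-0.13,-0.02,0.07],[-0.13,-0.02,0.07],[-0.13,-0.02,0.07],[-0.13,-0.02,0.07],[-0.13,-0.02,0.07],[-0.12,-0.02,0.07],[-0.12,-0.02,0.07],[-0.12,-0.02,0.07],[-0.12,-0.02,0.07],[-0.12,-0.01,0.07]]' --turn '[[0.04,0,0.07],[0.04,0,0.07],[0.04,0,0.07],[0.04,0,0.07],[0.04,0,0.07],[0.04,0,0.07],[0.04,0,0.07],[0.04,0,0.07],[0.04,0,0.07],[0.04,0,0.07]]' --hand '[1,1,1,1,1,1,1,1,1,1]'

```text
time_s: 11.95
position: [0.521, -0.144, 0.0301]
tool_rot: [[0.054, 0.998, -0.027], [0.862, -0.06, -0.503], [-0.503, 0.004, -0.864]]
ft_force: [6.0, 6.0, -1.0]
grip_width: 0.0854
gripper_force: 3.6
```

```bash
python3 chk.py m6; python3 plan.py -52,40,42,5,10
python3 - <<'E'
from h import *
ch=np.load('ch.npy')
t=get_image("top");s=get_image("side")
for n,a in(("top",t),("side",s)):
  for y in(-.24,-.22,-.02,-.004,.01):
    for x in(-.031,.031):
        u=proj(n,c2w(ch,(x,y,.091)));cv2.circle(a,tuple(int(round(v)) for v in u),1,(255,255,0),-1)
c=np.hstack([cv2.resize(t[170:320,280:520],(400,250),interpolation=cv2.INTER_CUBIC),cv2.resize(s[150:390,200:440],(400,400),interpolation=cv2.INTER_CUBIC)[:250]*0])
c=np.zeros((400,800,3),np.uint8);c[:250,:400]=cv2.resize(t[170:320,280:520],(400,250));c[:,400:]=cv2.resize(s[150:390,200:440],(400,400));cv2.imwrite("pics/m7.png",c)
E
```

```text
tooth right col 274 n 127
t 12.05 C [-52.7  -8.2  41.4] 5.0 30.3 F [ 5.9  1.3 -0.7] w 0.085
-52,40,42,5,10 -> [ 0.529 -0.097  0.031]
 off [[0.1, 0.01, -0.06], [0.1, 0.01, -0.06], [0.1, 0.01, -0.06], [0.1, 0.01, -0.06], [0.1, 0.01, -0.06], [0.1, 0.01, -0.06], [0.1, 0.01, -0.06], [0.1, 0.01, -0.06], [0.1, 0.01, -0.06], [0.1, 0.01, -0.06]]
 turn [0.0, 0.0, -0.0]
```

View pics/m7.png

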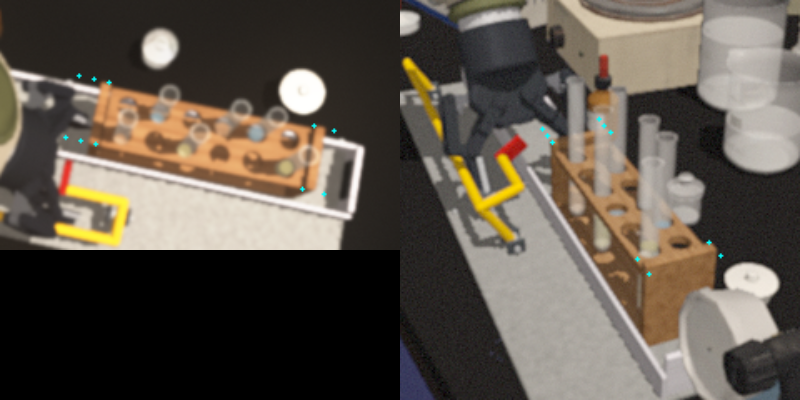

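The rack's rear top edge is now at about chute y −14, past the −4 and tooth lines; the front is at −233. I push 7 mm further for margin, then draw back with the rail still held.

Call:
drive_tool --offset '[[-0.07,0,0.04],[-0.07,0,0.04],[-0.07,0,0.04],[0.07,0.01,-0.04],[0.15,0.02,-0.08],[0.18,0.02,-0.1],[0.18,0.02,-0.1],[0.18,0.02,-0.1],[0.18,0.02,-0.1],[0.12,0.01,-0.08]]' --turn '[[0,0,0],[0,0,0],[0,0,0],[0,0,0],[0,0,0],[0,0,0],[0,0,0],[0,0,0],[0,0,0],[0,0,0]]' --hand '[1,1,1,1,1,1,1,1,1,1]'

```text
time_s: 13.4
position: [0.5283, -0.1063, 0.03]
tool_rot: [[0.052, 0.998, -0.027], [0.861, -0.059, -0.505], [-0.505, 0.003, -0.863]]
ft_force: [5.3, -5.8, -0.1]
grip_width: 0.0853
gripper_force: 3.1
```

```bash
python3 plan.py -11,42,43,5,10 -11,50,190,5,10
```

```text
t 13.4 C [-51.2  30.8  41.2] 5.1 30.4 F [ 5.3 -5.8 -0.1] w 0.085
-11,42,43,5,10 -> [ 0.57  -0.101  0.032]
 off [[0.01, 0.1, -0.01], [0.01, 0.1, -0.01], [0.01, 0.1, -0.01], [0.01, 0.1, -0.01], [0.01, 0.1, -0.01], [0.01, 0.1, -0.01], [0.01, 0.1, -0.01], [0.01, 0.1, -0.01], [0.01, 0.1, -0.01], [0.01, 0.1, -0.01]]
 turn [0.0, 0.01, -0.0]
-11,50,190,5,10 -> [ 0.571 -0.093  0.179]
 off [[-0.17, 0.0, -0.33], [-0.17, 0.0, -0.33], [-0.17, 0.0, -0.33], [-0.17, 0.0, -0.33], [-0.17, 0.0, -0.33], [-0.17, 0.0, -0.33], [-0.17, 0.0, -0.33], [-0.17, 0.0, -0.33], [-0.17, 0.0, -0.33], [-0.17, 0.0, -0.33]]
 turn [0.0, 0.0, 0.0]
```

Call:
drive_tool --offset '[[0.05,0,-0.03],[0.05,0.1,-0.03],[0.03,0.12,-0.02],[0.01,0.12,-0.01],[0.01,0.12,-0.01],[0.01,0.12,-0.01],[0.01,0.12,-0.01],[0.01,0.12,-0.01],[0.01,0.12,-0.01],[0.01,0.12,-0.01]]' --turn '[[0,0,0],[0,0,0],[0,0,0],[0,0,0],[0,0,0],[0,0,0],[0,0,0],[0,0,0],[0,0,0],[0,0,0]]' --hand '[1,1,1,1,1,1,1,1,1,1]'

```text
time_s: 14.65
position: [0.5702, -0.0985, 0.0304]
tool_rot: [[0.053, 0.998, -0.03], [0.862, -0.06, -0.503], [-0.504, 0.001, -0.864]]
ft_force: [-0.0, -0.4, -0.6]
grip_width: 0.0852
gripper_force: 0.0
```

```bash
python3 chk.py m8; python3 plan.py -11,55,200,5,10
```

```text
tooth right col 292 n 91
t 14.75 C [-10.4  44.6  41.8] 5.0 30.3 F [0.2 0.  0.3] w 0.086
-11,55,200,5,10 -> [ 0.572 -0.088  0.189]
 off [[-0.18, 0.0, -0.35], [-0.18, 0.0, -0.35], [-0.18, 0.0, -0.35], [-0.18, 0.0, -0.35], [-0.18, 0.0, -0.36], [-0.18, 0.0, -0.36], [-0.18, 0.0, -0.36], [-0.18, 0.0, -0.36], [-0.18, 0.0, -0.36], [-0.18, 0.0, -0.36]]
 turn [0.0, 0.0, -0.0]
```

Call:
drive_tool --offset '[[-0.18,0.0,-0.35],[-0.18,0.0,-0.35],[-0.18,0.0,-0.35],[-0.18,0.0,-0.35],[-0.18,0.0,-0.36],[-0.18,0.0,-0.36],[-0.18,0.0,-0.36],[-0.18,0.0,-0.36],[-0.18,0.0,-0.36],[-0.18,0.0,-0.36]]' --turn '[[0,0,0],[0,0,0],[0,0,0],[0,0,0],[0,0,0],[0,0,0],[0,0,0],[0,0,0],[0,0,0],[0,0,0]]' --hand '[1,1,1,1,1,1,1,1,1,1]'

```text
time_s: 16.0
position: [0.5707, -0.089, 0.191]
tool_rot: [[0.053, 0.998, -0.029], [0.862, -0.06, -0.504], [-0.504, 0.002, -0.864]]
ft_force: [-0.2, 0.5, -0.1]
grip_width: 0.0851
gripper_force: 0.0
```

```bash
python3 chk.py m9; python3 plan.py
python3 - <<'E'
from h import *
c=np.zeros((480,800,3),np.uint8);t=get_image("top");s=get_image("side");c[:250,:400]=cv2.resize(t[150:360,220:556],(400,250));c[:400,400:]=cv2.resize(s[120:390,180:450],(400,400));cv2.imwrite("pics/m10.png",c)
E
```

```text
tooth right col 292 n 87
t 16.1 C [-11.1  54.1 203.2] 5.0 30.3 F [ 0.3  0.5 -0.3] w 0.086
```

View pics/m10.png

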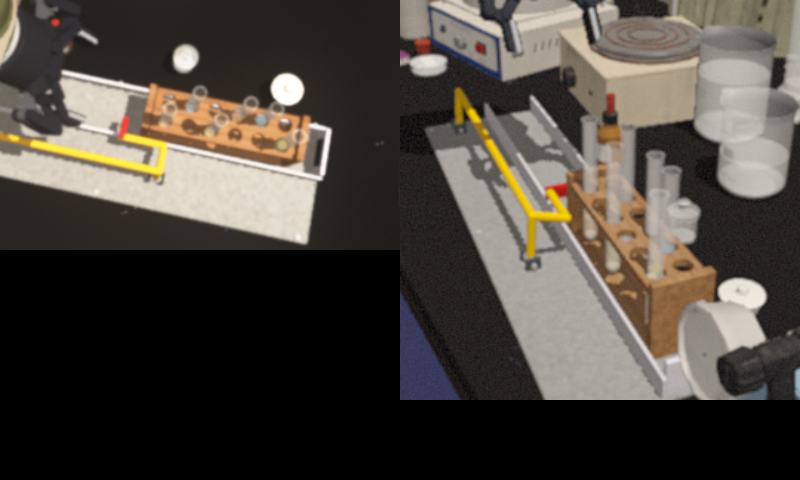

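The gate is shut, with the tooth at (124,127) in the top view behind the rack's rear at column 145. The rack is upright, the bystanders haven't moved and the hand is clear, so I'm handing in.

```bash
python3 -c "
from rig import env
print(env.close_job())"
```

```text
the job is handed in; nothing more can be done
None
```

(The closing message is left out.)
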